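Clear the lamp controller's trough and hold its reset button down

TASK

Take the stylus from its wooden stand and use it, not the gripper itself, to sweep the eraser and the bulldog clip out of the trough on top of the lamp controller into the tray at the trough's open end. Then put its steel rod down the reset hole that they covered, press the recessed button all the way down and finish while still holding it down with the stylus in the grip. Leave the drinking glass, the pigment pot and the paint tube where they are.

Things in the scene. Friction and masses are not known exactly. Their poses are not given: they have to be found in the camera images.
- controller: Grey lamp controller, fixed; origin mid-underside, 110 mm along x, 300 along y. Case y -150 to +50 mm, black tray y +50 to +150. On top of the case a trough 36 mm wide runs along y at x 0: floor 45 mm, rims 57 mm above the table; a 6 mm wall closes it at y -150, it is open to the tray at y +50. Two knobs on the rim at x +37 reach 66 mm up.
- reset_hole (a point): Centre of the mouth of the round reset hole in the trough's floor (controller x 0, y -70 mm, 45 mm above the table). The hole is 14 mm wide and goes straight down to the button; the button's white top, 11 mm wide, lies 20 mm below the mouth when up. Axes as the controller's.
- trough_end (a point): Middle of the open end of the trough's floor (controller x 0, y +50 mm, 45 mm above the table); pieces are swept along the controller's +y over this edge.
- tray_in (a point): Centre of the tray's inner floor (controller x 0, y +99 mm, 4 mm above the table); axes as the controller's. The tray is open on top, inside 102 mm along x and 96 mm along y, walls 26 mm above the table.
- reset_button (a joint): How far the recessed button is pressed down, in m: 0 up, 0.006 fully down at its stop. A spring pushes back with 2 N at the start of the travel and 4.4 N at the stop; it comes up when let go.
- stand: Wooden block 52 x 52 mm, 62 mm high, with a 76 mm square foot 10 mm thick, fixed to the table; a 10 mm hole runs down its middle, in which the stylus stands. Origin at the centre of its underside. It stands to the left or to the right of the controller; the glass stands on the other side. A paint box with raised lid stands at the right edge of the table (x under 0.5, y under -0.4): pass well above or beside it.
- stylus: Loose stylus upright in the stand, 60 g, 140 mm long. Origin at its tip, z up along it. Steel rod 7 mm thick, round-ended, from 0 to 58 mm; brass collar 22 mm wide from 58 to 64 mm, resting on the stand; square wooden handle 16 x 16 mm, sides along x and y, from 64 to 140 mm, to grip from above. In the stand the tip is 4 mm above the table; lift it 65 mm to free it.
- eraser: Worn white eraser in a card sleeve, 22 x 52 x 12 mm, 52 mm along its y, lying lengthwise in the trough; 20 g. Origin at the centre of its underside. Eraser and clip lie one behind the other, in either order, a few mm to 30 mm apart; the trough is free for at least 30 mm before the closed end.
- clip: Steel bulldog clip, about 42 x 30 x 27 mm, solid to 21 mm, 42 mm along its x, lying lengthwise in the trough; 30 g. Origin at the centre of its underside.
- glass: Bystander: drinking glass, 72 mm wide, 98 mm high, loose. Origin at the centre of its underside.
- pot: Bystander: small screw-top pigment pot, 40 mm wide, 41 mm high, loose. Origin at the centre of its underside.
- tube: Bystander: small used paint tube, 36 x 109 x 25 mm, loose, lying on the table. Origin at the centre of its underside.
Things that resemble listed ones, but are neither listed nor needed, are in the scene too. Of the things that look like the stand, take the one that is farthest to the robot's left at the start.

How it is judged (in metres and radians):
On the way, in this order (a step that is already met when the one before it is completed fails the run):
1. the stylus is held, drawn out of its stand (contact force between the fingers and stylus above 1 N and contact force between stylus and stand below 0.05 N and height (world z) of stylus above 0.03 m), for 0.2 s.
2. eraser and clip lie in the tray, the stylus still held (x of eraser in the frame of tray_in between -0.053 and 0.053 m and y of eraser in the frame of tray_in between -0.049 and 0.053 m and z of eraser in the frame of tray_in between -0.01 and 0.038 m and x of clip in the frame of tray_in between -0.053 and 0.053 m and y of clip in the frame of tray_in between -0.049 and 0.053 m and z of clip in the frame of tray_in between -0.01 and 0.038 m and contact force between the fingers and stylus above 1 N and contact force between stylus and stand below 0.05 N), for 0.2 s.
3. the held stylus has pressed the button down through the hole (value of joint reset_button above 0.0045 m and horizontal distance between stylus and reset_hole below 0.007 m and z of stylus in the frame of reset_hole below -0.018 m and angle between stylus's own z axis and vertical below 0.25 rad and contact force between the fingers and stylus above 1 N and contact force between stylus and stand below 0.05 N), for 0.2 s.
At the end, for the whole second after the job is handed in: The fingers hold the stylus, clear of the stand, within 0.25 rad of upright, its tip within 7 mm of the hole's axis and 18 mm or more below its mouth, the button 4.5 mm or more (of 6) down; eraser and clip at rest in the tray, their origins over its floor and under 38 mm above it (all of step 3 and x of eraser in the frame of tray_in between -0.053 and 0.053 m and y of eraser in the frame of tray_in between -0.049 and 0.053 m and z of eraser in the frame of tray_in between -0.01 and 0.038 m and x of clip in the frame of tray_in between -0.053 and 0.053 m and y of clip in the frame of tray_in between -0.049 and 0.053 m and z of clip in the frame of tray_in between -0.01 and 0.038 m and linear speed of each of eraser, clip below 0.03 m/s); the arm keeps its last pose, push and grip.
It fails at once if the gripper or arm pushes the eraser or the clip (over 0.5 N) (contact force between any of the fingers, the arm and eraser above 0.5 N or contact force between any of the fingers, the arm and clip above 0.5 N).
It fails at once if the glass, the pot or the paint tube is moved more than 30 mm or the glass is tipped (distance of any of glass, pot, tube from where it was at the start of the episode above 0.03 m or angle between glass's own z axis and vertical above 0.35 rad).
It also fails if it takes over 54 s, if anything falls off the work surface, if the arm or the gripper's body presses on something with over 40 N, if the wrist force passes 120 N, or if a joint passes its speed limit or range.

ROBOT

A 6-joint arm with a two-finger parallel gripper is mounted at the origin on a cart in front of the work surface, level with it; the furniture and walls round the work are solid. World frame = base frame: x ahead of the robot, y to its left, z up, the work surface at z = 0. Lengths are in mm, angles in rad, forces in N, time in s.
With the tool pointing down it reaches from about 375 to 750 mm from the base axis. Payload 9 kg.
Tool frame: the origin (TCP) lies at the very end of the fingers, on their centre line; the grasp point (between the pads) lies 19 mm behind it; z points along the fingers, y is the line along which they close (so a half turn about z gives the same grasp; the last joint's range is limited). The gripper opens to 85 mm and grips with 20 to 120 N. Pads are 22 mm wide; open, the fingers measure 114 mm over their backs; the gripper's body (76 mm by 85 mm) begins 54 mm behind the grasp point. The pads swing forward as they close: fully open they stand 13 mm farther back than shut.
Start: joints at [0.907, 0.104, 0.097, 1.564, 0, 1.353], TCP at [258.717, 541.389, 231.331] pointing down, gripper open.
Joint ranges: [-2.99, 2.99], [-0.84, 1.86], [-1.1, 1.16], [-1.84, 2.11], [-1.51, 1.56], [-3.14, 3.14]. Speed limits (rad/s): [2.22, 2.22, 2.57, 3.14, 3.14, 3.14].

INTERFACE

Orientations are given as a unit quaternion [w, x, y, z].
In Python, from plant import telemetry, imaging, bot gives the robot as it stands.
- The arm moves only by the tool jog_arm, never from a script. Its argument "moves" is a list that holds one entry, the list of rows, each a list of 5 numbers: the finger opening in mm, from 0 to 85.4, then the shift along the tool's x, y, z in mm, then the turn about the tool's z in degrees. In form: [[[jaw, x, y, z, spin], ...]]. A call has 1 to 12 rows; each row is the pose to reach, as a shift and turn from the pose commanded when the call began, along the tool's axes at that moment; what a row does not reach only later rows make up. A row lasts 1/10 s, in which the tool goes at most 50 mm and 8.59 degrees, less where a joint would pass 70% of its speed; a pose out of reach is approached as far as the arm can. A call with a gripper value outside its range is refused whole. The fingers move at their own pace and stop on an object; the grip force is fixed at half the most. Time passes only in rows, so rows that repeat a pose let the fingers close. It gives the time, the measured TCP pose, the force, the opening and the grip force at its end, in the units of the state.
- telemetry.get_obs(): the state, without advancing time (a new reading comes with each control period).
- imaging.grab_frame(name): name is "scene" or "top"; returns the picture (480x640x3 uint8, red, green, blue); there is no depth.
- imaging.calibration(name): a dict with "mtx" (3x3 intrinsics, pixels), "view" (4x4, takes a point from world to camera coordinates). Camera axes: x right, y down, z forward; pixel columns grow to the right and rows downward; lengths in mm; the calibration is good to about 2 mm. A picture is of the moment at which its call begins. calibration takes no time and is no camera call.
- bot.job_done(): hands the job in; it is judged then, once.
The state is a dict: "t": time; "q": joint angles; "qd": joint speeds; "effort": joint torques, N m; "tool_pos": TCP position; "eef_rot": TCP orientation; "wrist_force": force on the tool from outside, world axes, zero at the start; "wrist_torque": the same for the moment, N m; "width": opening from 0.0 (shut) to 1.0 (fully open); "grip_force": force on a finger pad.
Only numpy, scipy, OpenCV 4.12 (cv2) and the standard library are available. Lean on these libraries where they do the work, as an engineer would, in place of code of your own. Each camera call takes 0.05 s, during which the arm holds its last target. There are 200 camera calls.

## Working session

There is one attempt and no reset: what is moved stays moved. The work goes in short steps, Python scripts to look and compute and a tool call to move; the robot and the scene stay as the last step left them, time stands still between calls to the robot, and variables do not carry over. Pictures are saved under pics/ and viewed, at most 10 in all, crops included, and the job is handed in when it is done.

Besides the shell and the picture viewer there is one more tool, called after ">>>" as name(argument=value, ...) on one line, values as JSON. jog_arm: Moves the arm, as the interface text tells. Its arguments: {"type":"object","properties":{"moves":{"type":"array"}},"required":["moves"]}

```bash
mkdir -p pics
python3 - <<'E'
from plant import telemetry, imaging, bot
import cv2
for n in("scene","top"):
    f=imaging.grab_frame(n); cv2.imwrite(f"pics/{n}0.png",cv2.cvtColor(f,cv2.COLOR_RGB2BGR))
    c=imaging.calibration(n); print(n,c)
print(telemetry.get_obs())
E
```

```text
scene {'mtx': array([[565.41806722,   0.        , 319.47504432],
       [  0.        , 565.41806722, 240.50010463],
       [  0.        ,   0.        ,   1.        ]]), 'view': array([[ 6.69930743e-01, -7.42305086e-01,  1.32649324e-02,
        -3.13852287e+02],
       [-3.14346772e-01, -2.99794057e-01, -9.00727279e-01,
         2.08389037e+02],
       [ 6.72591188e-01,  5.99255106e-01, -4.34182463e-01,
         8.43158696e+02],
       [ 0.00000000e+00,  0.00000000e+00,  0.00000000e+00,
         1.00000000e+00]])}
top {'mtx': array([[522.86062306,   0.        , 319.86145753],
       [  0.        , 522.86062306, 242.68527563],
       [  0.        ,   0.        ,   1.        ]]), 'view': array([[ 9.23292913e-03, -9.99956540e-01,  1.29269250e-03,
        -6.48798050e-01],
       [-9.83965884e-01, -9.31553790e-03, -1.78113334e-01,
         4.90765301e+02],
       [ 1.78117635e-01,  3.72542470e-04, -9.84009131e-01,
         1.19330984e+03],
       [ 0.00000000e+00,  0.00000000e+00,  0.00000000e+00,
         1.00000000e+00]])}
{'t': 0.1, 'q': array([9.07313573e-01, 1.04635001e-01, 9.65566233e-02, 1.56391690e+00,
       3.08179755e-05, 1.35310109e+00]), 'qd': array([ 0.00032884, -0.00099445,  0.00031213,  0.00039215, -0.0003611 ,
       -0.00121182]), 'effort': array([ 5.46821873e-03, -5.58209145e+01,  5.04718781e+01,  1.30991649e-02,
       -3.08954986e-04,  1.12395324e-05]), 'tool_pos': array([258.49234715, 541.13055843, 230.60805421]), 'eef_rot': array([-2.69597005e-04,  2.21052686e-01,  9.75261683e-01, -5.35654211e-04]), 'wrist_force': array([ 0.45453121, -0.35866706, -0.28368575]), 'wrist_torque': array([-0.01294904,  0.00875228, -0.03688092]), 'grip_force': 0.0, 'width': 1.0011373896517815}
```

View pics/top0.png

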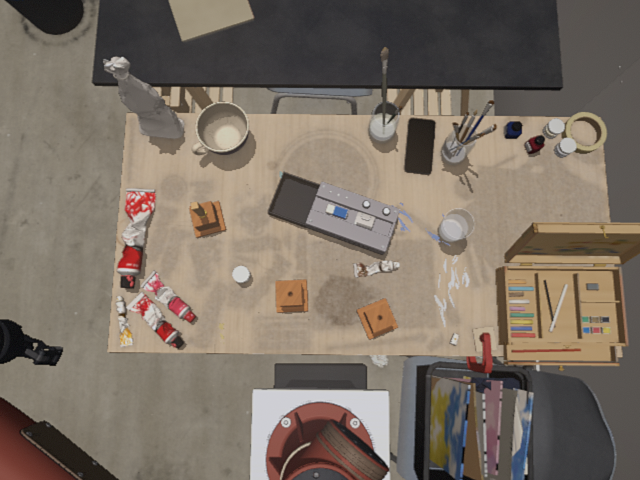

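View pics/scene0.png

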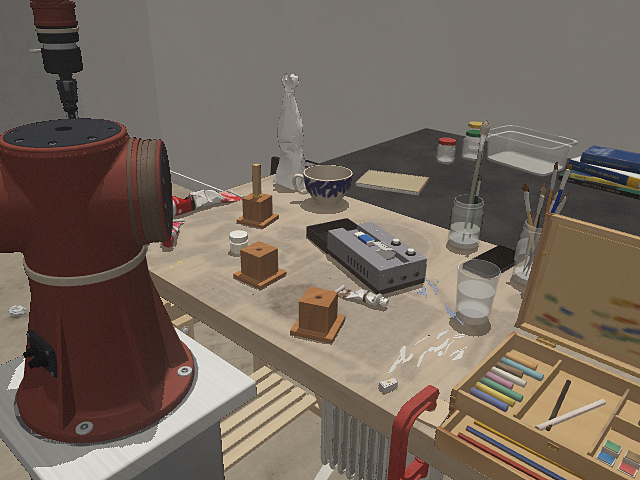

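The top view shows three stand-like blocks, at (208,218), (291,295) and (377,318). The one at (208,218) is farthest left and is the only one holding a stylus, so it fits. The controller is centred near (333,213), with its tray to the left. The eraser is at (337,212), the clip at (365,219) and the glass at (455,227). I'll confirm with enlarged crops.

Run:
```python
import cv2,numpy as np
t=cv2.imread("pics/top0.png");s=cv2.imread("pics/scene0.png")
R=lambda im,x,y,w,h,k:cv2.resize(im[y:y+h,x:x+w],None,fx=k,fy=k,interpolation=cv2.INTER_CUBIC)
a=R(t,260,160,160,110,5)  #800x550
cv2.imwrite("pics/ctrl.png",a)
b=R(t,180,190,57,60,7); c=R(s,228,155,57,85,7)
o=np.zeros((595,798,3),np.uint8); o[:420,:399]=b; o[:595,399:]=c
cv2.imwrite("pics/stand.png",o)
```

```text
(no output)
```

View pics/ctrl.png

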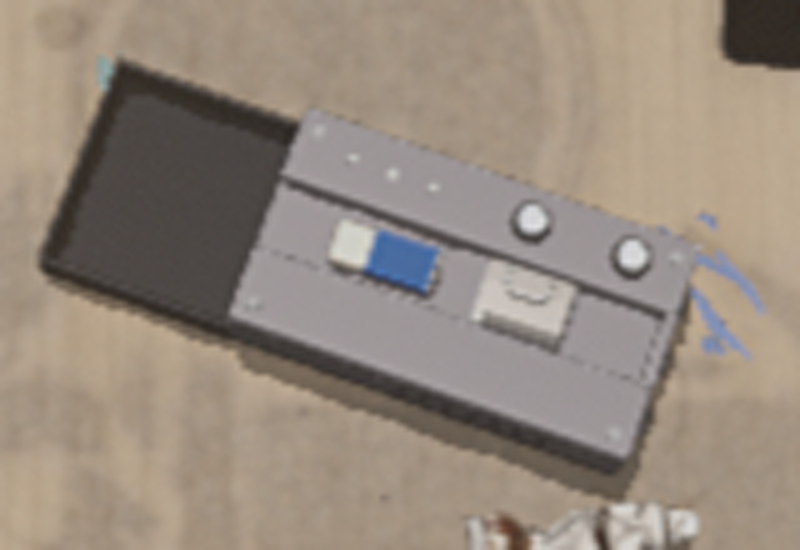

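View pics/stand.png

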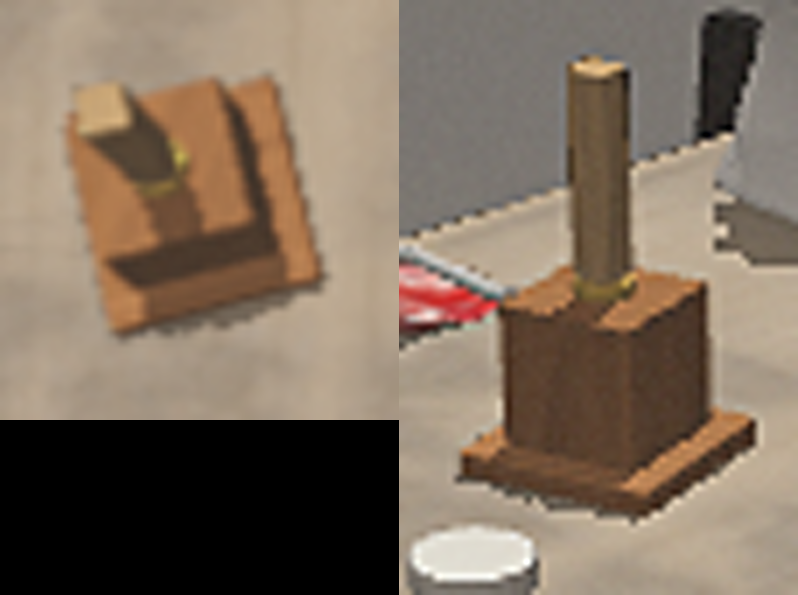

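```bash
cat > h.py <<'E'
import numpy as np
from scipy.optimize import least_squares
from plant import imaging
C={n:imaging.calibration(n) for n in("scene","top")}
def proj(n,P):
    P=np.atleast_2d(P); c=C[n]["view"]@np.c_[P,np.ones(len(P))].T
    p=C[n]["mtx"]@c[:3]; return (p[:2]/p[2]).T
def onz(n,uv,z):
    V=C[n]["view"];R,t=V[:3,:3],V[:3,3]; o=-R.T@t
    d=R.T@np.linalg.inv(C[n]["mtx"])@np.r_[uv,1]; return o+d*(z-o[2])/d[2]
def fit(n,loc,uv,g):
    def P(p):
        c,s=np.cos(p[2]),np.sin(p[2]); L=np.array(loc,float)
        return np.c_[p[0]+c*L[:,0]-s*L[:,1],p[1]+s*L[:,0]+c*L[:,1],L[:,2]]
    r=least_squares(lambda p:(proj(n,P(p))-uv).ravel(),g,x_scale=[10,10,.1]); return r.x,np.abs(r.fun).max()
E
python3 - <<'E'
from h import *
cr=lambda p,k,o:(np.array(p)+.5)/k-.5+np.array(o)
uv=cr([(307,110),(697,240),(622,462),(232,318),(118,62),(42,268)],5,(260,160))
g=[*onz("top",(333,213),50)[:2],-.3]
p,e=fit("top",[(55,50,57),(55,-150,57),(-55,-150,57),(-55,50,57),(55,150,26),(-55,150,26)],uv,g)
print("ctrl",p,e)
s,co=np.sin(p[2]),np.cos(p[2]); W=lambda x,y:(p[0]+co*x-s*y,p[1]+s*x+co*y)
print("hole",W(0,-70),"end",W(0,50))
print("trough rims (reproj)",proj("top",[(*W(18,50),57),(*W(-18,50),57),(*W(-18,-144),57)])*5-np.array([1300,800]))
for nm,q,z in(("eraser",(384,256),12),("clip",(524,305),21)):
    P=onz("top",cr(q,5,(260,160)),z); d=P[:2]-p[:2]; print(nm,P,"local",co*d[0]+s*d[1],-s*d[0]+co*d[1])
u1=cr((105,110),7,(180,190));u2=cr((199,68),7,(228,155))
r=least_squares(lambda P:np.r_[(proj("top",P)-u1)[0],(proj("scene",P)-u2)[0]],[600,200,144]);print("stylus top",r.x,r.fun, onz("top",u1,144))
uv=cr([(270,75),(322,280),(115,333)],7,(180,190))
print("stand",fit("top",[(38,-38,10),(-38,-38,10),(-38,38,10)],uv,[600,200,.2]))
uv=cr([(215,80),(258,222),(105,262)],7,(180,190))
print("stand top",fit("top",[(26,-26,62),(-26,-26,62),(-26,26,62)],uv,[600,200,.2]))
for nm,q,z in(("pot",(241,274),41),("glass",(456,222),98),("mug",(222,128),80),("tube",(376,268),15)):print(nm,onz("top",q,z))
E
```

```text
ctrl [ 5.69543798e+02 -2.61699476e+01 -3.33854714e-01] 1.6616731172440495
hole (np.float64(546.605684649217), np.float64(-92.30498335902934)) end (np.float64(585.9281647745491), np.float64(21.06936363707406))
trough rims (reproj) [[277.92732142 176.50184551]
 [252.26108983 245.7521952 ]
 [641.02436689 381.09040661]]
eraser [576.51874644 -35.93152542  12.        ] local 9.788580566434515 -6.937002006165223
clip [ 550.49008924 -103.7813551    21.        ] local 7.430593609209726 -79.56984774855242
stylus top [554.33286684 280.50045623 142.38585937] [ 0.1008221  -0.11303846 -0.16043812  0.01092271] [553.66525753 280.3094028  144.        ]
stand (array([5.53935108e+02, 2.81198915e+02, 2.84430610e-01]), np.float64(0.4870105030760783))
stand top (array([5.53613011e+02, 2.80561918e+02, 2.98073577e-01]), np.float64(0.3994084301366172))
pot [414.87835486 188.29741861  41.        ]
glass [ 531.82416886 -305.85644436   98.        ]
mug [760.68789697 240.47722658  80.        ]
tube [ 435.487433   -131.47598618   15.        ]
```

Both crops confirm it. The farthest-left stand, at (208,218) in the top view, holds the upright stylus: stylus top at crop (105,110), located at about (554, 280.6) with yaw about 0.29 rad. In the trough the eraser lies nearer the tray and the clip nearer the closed end. Next I move above the stylus.

>>> jog_arm(moves=[[[85,-20,-6,0,-4],[85,-60,-17,0,-8],[85,-105,-30,0,-13],[85,-150,-43,0,-18],[85,-195,-56,0,-23],[85,-240,-69,0,-28],[85,-285,-81,0,-33],[85,-325,-93,0,-38],[85,-355,-101,0,-42],[85,-372,-106,0,-42],[85,-378.7,-108.1,0,-42],[85,-378.7,-108.1,0,-42]]])

```text
t: 1.3
tool_pos: [553.6, 280.6, 231.0]
eef_rot: [-0.0, -0.142, 0.99, 0.0]
wrist_force: [0.4, -0.5, 0.2]
width: 0.999
grip_force: 0.0
```

>>> jog_arm(moves=[[[85,0,0,20,0],[85,0,0,55,0],[85,0,0,90,0],[85,0,0,118,0],[85,0,0,134,0],[85,0,0,138,0],[50,0,0,138,0],[30,0,0,138,0],[10,0,0,138,0],[0,0,0,138,0],[0,0,0,138,0],[0,0,0,138,0]]])

```text
t: 2.5
tool_pos: [554.2, 280.8, 94.0]
eef_rot: [0.001, -0.143, 0.99, 0.0]
wrist_force: [-1.0, 1.3, 2.9]
width: 0.181
grip_force: 59.7
```

>>> jog_arm(moves=[[[0,0,0,0,0],[0,0,0,0,0],[0,0,0,0,0]]])

```text
t: 2.8
tool_pos: [554.2, 280.9, 94.0]
eef_rot: [0.001, -0.143, 0.99, 0.0]
wrist_force: [-0.1, 1.7, 5.6]
width: 0.18
grip_force: 59.8
```

>>> jog_arm(moves=[[[0,0,0,-8,0],[0,0,0,-20,0],[0,0,0,-35,0],[0,0,0,-55,0],[0,0,0,-75,0],[0,0,0,-90,0],[0,0,0,-100,0],[0,0,0,-100,0],[0,0,0,-100,0]]])

```text
t: 3.7
tool_pos: [553.7, 280.4, 192.8]
eef_rot: [-0.0, -0.143, 0.99, -0.0]
wrist_force: [-0.4, -0.1, -0.5]
width: 0.177
grip_force: 59.2
```

Run:
```python
from h import *
import cv2
from plant import telemetry
cr=lambda p,k,o:(np.array(p)+.5)/k-.5+np.array(o)
uv=cr([(307,110),(697,240),(622,462),(232,318),(285,180),(261,250),(643,383)],5,(260,160))
p,e=fit("top",[(55,50,57),(55,-150,57),(-55,-150,57),(-55,50,57),(18,50,57),(-18,50,57),(-18,-144,57)],uv,[569,-26,-.33])
print("ctrl",p,e)
s,co=np.sin(p[2]),np.cos(p[2]); W=lambda x,y:(p[0]+co*x-s*y,p[1]+s*x+co*y)
for y in(-144,-125,-70,50):print(y,W(0,y))
for nm,q,z in(("eraser",(384,256),57),("clip",(524,300),66)):
    P=onz("top",cr(q,5,(260,160)),z); d=P[:2]-p[:2]; print(nm,"local",co*d[0]+s*d[1],-s*d[0]+co*d[1])
f={}
for n in("top","scene"):
    f[n]=cv2.cvtColor(imaging.grab_frame(n),cv2.COLOR_RGB2BGR); cv2.imwrite(f"pics/{n}1.png",f[n])
o=telemetry.get_obs();t=o["tool_pos"];print(t,o["grip_force"],o["wrist_force"])
tip=t-[0,0,90]; q=proj("scene",tip)[0];print("expected tip scene",q, "top",proj("top",tip))
x,y=(int(q[0])-50,int(q[1])-75)
cv2.imwrite("pics/grip1.png",cv2.resize(f["scene"][y:y+100,x:x+100],None,fx=5.8,fy=5.8,interpolation=cv2.INTER_CUBIC));print(x,y)
```

```text
ctrl [ 5.69583135e+02 -2.63354788e+01 -3.35061696e-01] 1.680883057492963
-144 (np.float64(522.2319839956363), np.float64(-162.32764225992585))
-125 (np.float64(528.4797052664346), np.float64(-144.38423180030546))
-70 (np.float64(546.5652142082192), np.float64(-92.44278046982542))
50 (np.float64(586.0245064448403), np.float64(20.88402243304014))
eraser local -1.1733327334469186 -9.066915567159953
clip local -1.1694365479773836 -78.30894801940423
[553.29361445 280.38569664 192.14582191] 59.18224632740021 [ 0.06540814  0.13212293 -0.75934882]
expected tip scene [256.14998562 180.70534628] top [[198.83663482 210.00807105]]
206 105
```

View pics/grip1.png

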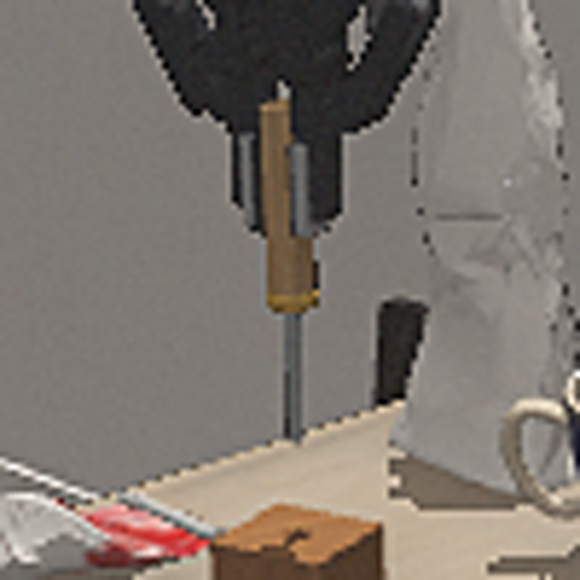

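The picture shows the stylus upright in the fingers, with its tip at scene (256.2,180.9). That matches the expected (256.1,180.7), so the tip is 90 mm below the TCP. Now I go above the gap behind the clip.

>>> jog_arm(moves=[[[0,5,-14,0,0],[0,17,-47,0,0],[0,32,-88,0,0],[0,47,-130,0,0],[0,62,-172,0,0],[0,77,-214,0,0],[0,92,-256,0,0],[0,107,-298,0,0],[0,121,-338,0,0],[0,133,-370,0,0],[0,140,-390,0,0],[0,142.6,-397.9,0,0]]])

```text
t: 5.0
tool_pos: [528.7, -143.8, 192.6]
eef_rot: [-0.0, -0.142, 0.99, 0.0]
wrist_force: [0.4, 0.4, -0.6]
width: 0.177
grip_force: 59.2
```

>>> jog_arm(moves=[[[0,0,0,10,0],[0,0,0,22,0],[0,0,0,30,0],[0,0,0,30,0]]])

```text
t: 5.4
tool_pos: [528.9, -139.9, 161.2]
eef_rot: [-0.001, -0.144, 0.99, 0.001]
wrist_force: [0.3, -0.2, -0.4]
width: 0.178
grip_force: 59.2
```

Run:
```python
from h import *
import cv2
from plant import telemetry
f={n:cv2.cvtColor(imaging.grab_frame(n),cv2.COLOR_RGB2BGR) for n in("top","scene")}
t=telemetry.get_obs()["tool_pos"];print(t,proj("top",t-[0,0,90]),proj("scene",t-[0,0,90]))
k=5
a=f["top"][170:270,340:420];b=f["scene"][205:305,340:420]
cv2.imwrite("pics/a2.png",cv2.resize(np.hstack([a,b]),None,fx=k,fy=k,interpolation=cv2.INTER_CUBIC))
```

```text
[ 529.66187875 -140.57132606  162.99705231] [[382.17842259 224.58116695]] [[395.82256464 250.04150755]]
```

View pics/a2.png

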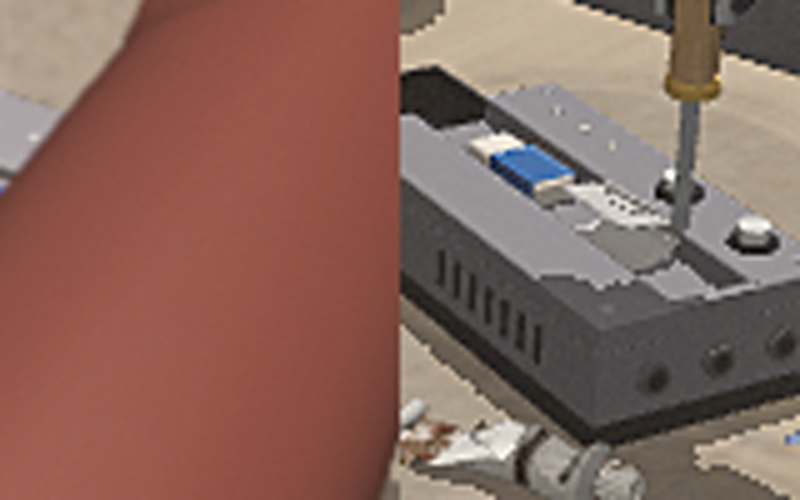

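```bash
python3 - <<'E'
from h import *
import cv2
p=[569.58,-26.34,-.335];s,co=np.sin(p[2]),np.cos(p[2]); W=lambda x,y,z:(p[0]+co*x-s*y,p[1]+s*x+co*y,z)
for im,n in(("pics/scene1.png","scene"),("pics/top1.png","top")):
    a=cv2.imread(im);x0,y0,w,h=(300,210,133,100) if n=="scene" else (260,165,133,100)
    k=6; a=cv2.resize(a[y0:y0+h,x0:x0+w],None,fx=k,fy=k,interpolation=cv2.INTER_CUBIC)
    for P in([W(55,50,57),W(55,-150,57),W(-55,-150,57),W(-55,50,57),W(55,50,57)],[W(18,50,57),W(18,-144,57),W(-18,-144,57),W(-18,50,57)],[W(55,150,26),W(-55,150,26)]):
        cv2.polylines(a,[np.int32((proj(n,P)-[x0,y0]+.5)*k-.5)],False,(0,0,255),1,cv2.LINE_AA)
    cv2.imwrite(f"pics/ov_{n}.png",a)
E
python3 -c "
import cv2,numpy as np
a=cv2.imread('pics/ov_scene.png');b=cv2.imread('pics/ov_top.png')
o=np.hstack([a,b]);print(o.shape)"
```

```text
(600, 1596, 3)
```

View pics/ov_scene.png

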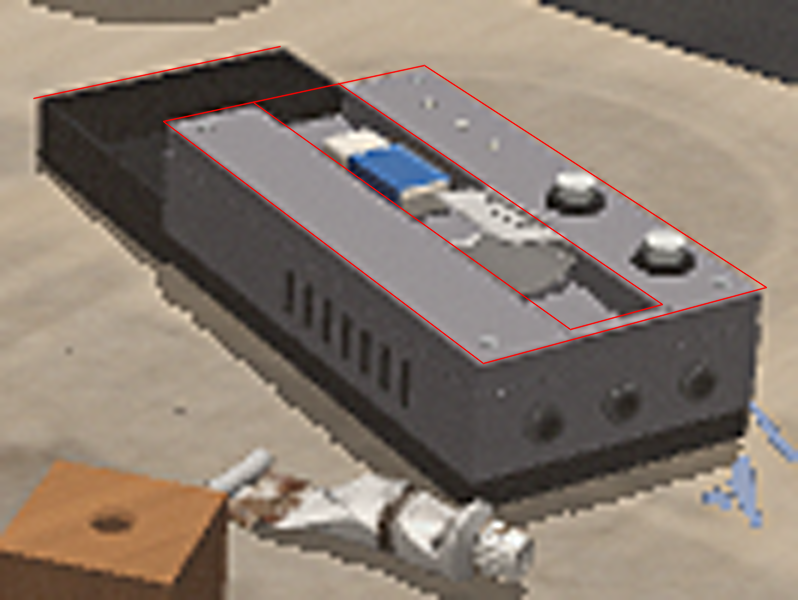

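View pics/ov_top.png

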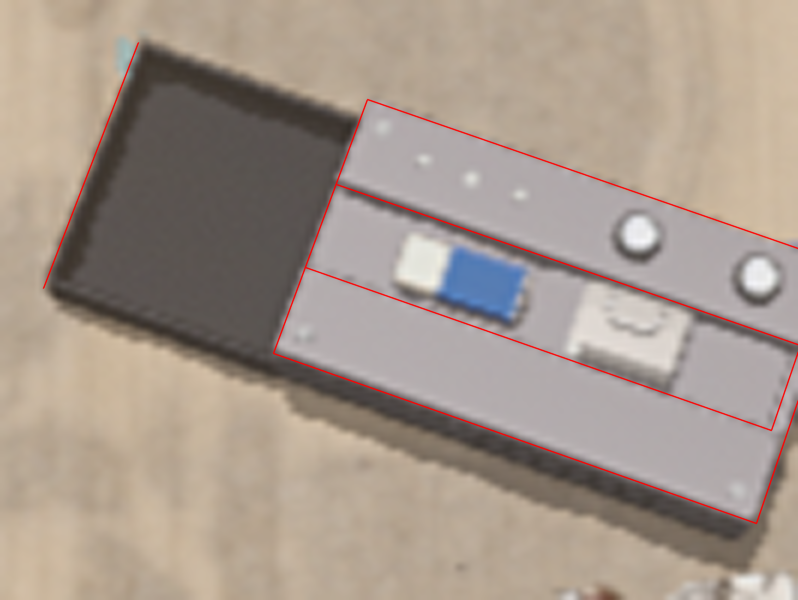

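Both overlays match the case edges to about 1 px, so the pose is good. Next I lower the stylus into the trough behind the clip and sweep.

>>> jog_arm(moves=[[[0,0,0,10,0],[0,0,0,20,0],[0,0,0,25,0],[0,0,0,25,0],[0,0,0,25,0]]])

```text
t: 6.0
tool_pos: [529.7, -141.4, 138.2]
eef_rot: [-0.0, -0.143, 0.99, 0.0]
wrist_force: [-0.1, -0.6, -1.8]
width: 0.178
grip_force: 59.2
```

>>> jog_arm(moves=[[[0,-3,4,0,0],[0,-6,8,0,0],[0,-10,14,0,0],[0,-14,19.5,0,0],[0,-18,25,0,0],[0,-22,30.7,0,0],[0,-26,36.3,0,0],[0,-30,41.8,0,0],[0,-34,47.4,0,0],[0,-38,53,0,0],[0,-42,58.6,0,0],[0,-46,64.2,0,0]]])

```text
t: 7.2
tool_pos: [555.9, -66.3, 138.3]
eef_rot: [0.0, -0.143, 0.99, 0.0]
wrist_force: [-0.3, -1.3, -0.4]
width: 0.175
grip_force: 59.3
```

>>> jog_arm(moves=[[[0,-4,5.6,0,0],[0,-8,11.2,0,0],[0,-12,16.8,0,0],[0,-16,22.4,0,0],[0,-20,27.9,0,0],[0,-24,33.5,0,0],[0,-28,39,0,0],[0,-32,44.6,0,0],[0,-36,50.2,0,0],[0,-40,55.8,0,0],[0,-44,61.4,0,0],[0,-48,67,0,0]]])

```text
t: 8.4
tool_pos: [583.0, 11.6, 138.4]
eef_rot: [0.0, -0.143, 0.99, 0.0]
wrist_force: [-0.4, -0.9, 0.1]
width: 0.179
grip_force: 59.2
```

>>> jog_arm(moves=[[[0,-4,5.6,0,0],[0,-8,11.2,0,0],[0,-10,14,0,0],[0,-10,14,0,0],[0,-10,14,0,0]]])

```text
t: 8.9
tool_pos: [588.3, 27.2, 138.2]
eef_rot: [-0.0, -0.143, 0.99, 0.0]
wrist_force: [0.7, 0.9, -0.5]
width: 0.178
grip_force: 59.2
```

Run:
```python
from h import *
import cv2
from plant import telemetry
f={n:cv2.cvtColor(imaging.grab_frame(n),cv2.COLOR_RGB2BGR) for n in("top","scene")}
for n in f: cv2.imwrite(f"pics/{n}3.png",f[n])
print(telemetry.get_obs()["tool_pos"])
cv2.imwrite("pics/a3.png",cv2.resize(np.hstack([f["top"][160:260,260:390],f["scene"][200:300,300:430]]),(780,300),interpolation=cv2.INTER_CUBIC))
```

```text
[588.31317946  27.07209884 138.29866328]
```

View pics/a3.png

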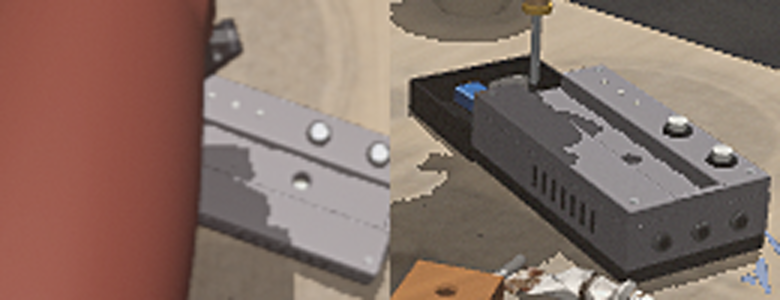

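The trough is clear. The hole shows at about top (360.5,220) and scene (380,252.6), and the eraser's blue sleeve is in the tray. Next I localise the hole by centroid, then lift and move over it.

Run:
```python
from h import *
import cv2
p=[569.58,-26.34,-.335];s,co=np.sin(p[2]),np.cos(p[2])
print("model",p[0]+70*s,p[1]-70*co)
for n,u in(("top",(360.5,220)),("scene",(380.3,252.6))):
    g=cv2.cvtColor(cv2.imread(f"pics/{n}3.png"),cv2.COLOR_BGR2GRAY).astype(float)
    x0,y0=int(u[0])-6,int(u[1])-5; w=g[y0:y0+11,x0:x0+13]; print(n,x0,y0);print(w.astype(int)); print(onz(n,u,45))
    P=(546.6,-92.4,45); print(proj(n,P))
```

```text
model 546.5661581088268 -92.44872167428501
top 354 215
[[170 170 170 171 171 171 172 173 173 173 173 168 163]
 [171 170 170 171 172 168 164 169 172 172 172 172 173]
 [170 171 173 172 155 128 110 117 144 166 172 170 171]
 [170 171 171 149 107  75  67  70 102 145 167 172 170]
 [171 172 171 133  83  77  81  70  70 122 163 171 170]
 [170 171 171 133 142 159 159 139  92 113 160 171 170]
 [170 170 170 159 204 226 229 225 169 139 166 171 170]
 [171 170 170 167 187 210 226 215 174 160 170 170 170]
 [169 170 170 170 170 173 181 178 170 168 170 170 170]
 [157 166 169 168 169 168 167 169 168 170 169 170 170]
 [166 172 156 152 165 169 168 169 170 170 170 170 170]]
[546.44711968 -92.41818598  45.        ]
[[360.49207515 219.93731789]]
scene 374 247
[[147 148 149 149 149 154 160  75  73  65  65  71  72]
 [150 148 147 147 149 147 153 159 162  81  68  62  67]
 [148 150 149 150 150 149 148 150 153 159 165  69  62]
 [129 149 149 151 156 156 153 152 151 153 154 162  82]
 [159 138 151 140 137  75 125 140 150 156 152 154 161]
 [150 151 144  85  59  69  69  62  76  91 155 149 154]
 [147 148 152 135  67  67  70  69  59  65 149 147 149]
 [147 149 150 153 170  99  91 113 106 159 152 147 149]
 [148 149 148 149 153 154 154 155 155 152 148 149 148]
 [148 148 149 150 150 150 148 155 135 146 149 148 148]
 [148 147 149 147 148 149 151 147 148 141 150 148 149]]
[546.04532382 -93.64821423  45.        ]
[[379.963722   252.31499382]]
```

>>> jog_arm(moves=[[[0,0,0,-10,0],[0,0,0,-25,0],[0,0,0,-30,0],[0,10,-14,-30,0],[0,27,-38,-30,0],[0,44,-61,-30,0],[0,58,-81,-30,0],[0,68,-95,-30,0],[0,73.6,-102.7,-30,0],[0,73.6,-102.7,-30,0],[0,73.6,-102.7,-30,0]]])

```text
t: 10.1
tool_pos: [546.9, -91.9, 168.3]
eef_rot: [0.0, -0.143, 0.99, 0.0]
wrist_force: [0.0, 1.7, -0.4]
width: 0.181
grip_force: 59.2
```

Run:
```python
from h import *
import cv2
from plant import telemetry
f={n:cv2.cvtColor(imaging.grab_frame(n),cv2.COLOR_RGB2BGR) for n in("top","scene")}
print(telemetry.get_obs()["tool_pos"])
cv2.imwrite("pics/a4.png",cv2.resize(np.hstack([f["top"][160:260,255:355],f["scene"][200:300,300:400]]),(800,400),interpolation=cv2.INTER_CUBIC))
```

```text
[547.04105315 -91.4027039  168.3086273 ]
```

View pics/a4.png

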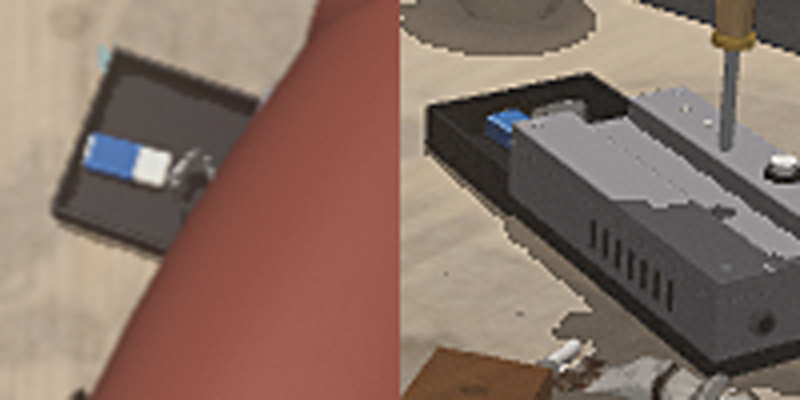

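Run:
```python
from h import *
p=[569.58,-26.34,-.335];s,co=np.sin(p[2]),np.cos(p[2])
L=lambda P:(co*(P[0]-p[0])+s*(P[1]-p[1]),-s*(P[0]-p[0])+co*(P[1]-p[1])-99)
for z in(4,20,30,45):print(z,"top left edge/right tip",L(onz("top",(298,203),z)),L(onz("top",(308.5,206),z)),"scene c",L(onz("scene",(340,227),z)),L(onz("scene",(345.7,225.5),z)),"eraser",L(onz("top",(287,199.5),z)))
```

```text
4 top left edge/right tip (np.float64(-1.7690975804859974), np.float64(-9.19496836835927)) (np.float64(-0.17340523267399988), np.float64(-36.29756477300381)) scene c (np.float64(38.46701916951799), np.float64(51.32273013077565)) (np.float64(55.05919264897377), np.float64(52.60212490450732)) eraser (np.float64(-2.5872486853962116), np.float64(19.576080760849692))
20 top left edge/right tip (np.float64(-5.466530177265135), np.float64(-11.23079217649611)) (np.float64(-3.8911386056855317), np.float64(-37.98858292629123)) scene c (np.float64(20.03898588160341), np.float64(21.09063306115921)) (np.float64(36.15191944970313), np.float64(22.333074446071066)) eraser (np.float64(-6.274272569914643), np.float64(17.174224846873614))
30 top left edge/right tip (np.float64(-7.777425550252094), np.float64(-12.503182056581636)) (np.float64(-6.214721963817688), np.float64(-39.04546927209584)) scene c (np.float64(8.521465076656597), np.float64(2.195572392648927)) (np.float64(24.33487370015918), np.float64(3.4149179095485778)) eraser (np.float64(-8.578662497738723), np.float64(15.67306490063855))
45 top left edge/right tip (np.float64(-11.24376860973253), np.float64(-14.411766876709919)) (np.float64(-9.70009700101592), np.float64(-40.630798790802764)) scene c (np.float64(-8.754816130763107), np.float64(-26.147018610116277)) (np.float64(6.609305075843068), np.float64(-24.962316895235347)) eraser (np.float64(-12.03524738947463), np.float64(13.421324981286034))
```

The eraser lies flat in the tray at about local y +17. The clip stands on end, spanning about y -14 to -40 (limit -49), so both are in. Now I go down the hole.

>>> jog_arm(moves=[[[0,0.4,-0.5,0,0],[0,0.4,-0.5,10,0],[0,0.4,-0.5,20,0],[0,0.4,-0.5,28,0],[0,0.4,-0.5,36,0],[0,0.4,-0.5,44,0],[0,0.4,-0.5,48,0],[0,0.4,-0.5,48,0],[0,0.4,-0.5,48,0]]])

```text
t: 11.1
tool_pos: [546.8, -92.7, 120.5]
eef_rot: [0.0, -0.143, 0.99, -0.0]
wrist_force: [0.3, -0.8, -0.2]
width: 0.179
grip_force: 59.2
```

>>> jog_arm(moves=[[[0,0,0,3,0],[0,0,0,6,0],[0,0,0,8,0],[0,0,0,9,0],[0,0,0,9,0],[0,0,0,9,0]]])

```text
t: 11.7
tool_pos: [546.8, -92.7, 111.6]
eef_rot: [0.0, -0.143, 0.99, -0.0]
wrist_force: [0.4, -0.3, 1.5]
width: 0.18
grip_force: 59.5
```

>>> jog_arm(moves=[[[0,0,0,1,0],[0,0,0,2,0],[0,0,0,3,0],[0,0,0,3,0],[0,0,0,3,0]]])

```text
t: 12.2
tool_pos: [546.8, -92.7, 108.4]
eef_rot: [0.0, -0.143, 0.99, -0.0]
wrist_force: [1.3, 0.1, 3.3]
width: 0.176
grip_force: 59.8
```

>>> jog_arm(moves=[[[0,0,0,0.5,0],[0,0,0,1,0],[0,0,0,1,0],[0,0,0,1,0]]])

```text
t: 12.6
tool_pos: [547.0, -92.8, 108.1]
eef_rot: [0.0, -0.143, 0.99, -0.0]
wrist_force: [-0.6, -0.3, 8.7]
width: 0.178
grip_force: 60.6
```

>>> jog_arm(moves=[[[0,0,0,0.5,0],[0,0,0,1,0],[0,0,0,1,0],[0,0,0,1,0]]])

```text
t: 13.0
tool_pos: [547.2, -92.8, 107.9]
eef_rot: [0.001, -0.143, 0.99, -0.0]
wrist_force: [-2.0, 0.2, 13.7]
width: 0.179
grip_force: 61.2
```

The force rose to 13.7 N at the stop, so the button is fully down. I check that it holds, then hand in.

>>> jog_arm(moves=[[[0,0,0,0,0],[0,0,0,0,0],[0,0,0,0,0],[0,0,0,0,0]]])

```text
t: 13.4
tool_pos: [547.2, -92.8, 107.9]
eef_rot: [0.001, -0.143, 0.99, -0.0]
wrist_force: [-1.0, 0.4, 14.3]
width: 0.179
grip_force: 61.2
```

```bash
python3 -c "
from plant import bot,telemetry
o=telemetry.get_obs();print(o['t'],o['tool_pos'],o['wrist_force'],o['grip_force'])
print(bot.job_done())"
```

```text
13.4 [547.21224457 -92.79832576 107.89853482] [-1.04440348  0.41713175 14.31804773] 61.23922348022461
the job is handed in; nothing more can be done
None
```

I handed the job in at 13.4 s: the eraser and the clip are in the tray, and the gripped stylus is holding the reset button down at its stop with about 14 N; no verdict came back.

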